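# Close the slide incubator and hold the reference thermometer in its port

## Robot

A 7-joint arm with a two-finger parallel gripper is mounted at the origin on the work surface. World frame = base frame: x ahead of the robot, y to its left, z up, the work surface at z = 0. Lengths are in m, angles in rad, forces in N, time in s.
With the tool pointing down it reaches from about 0.4 to 0.9 m from the base axis. Payload 5.6 kg.
Tool frame: the origin (TCP) lies on the mounting face of the last link; the fingertips stand 190 mm ahead of it and the grasp point (between the pads) lies 171 mm ahead of it; x points along the fingers, z is the direction in which the jaws open and shut, and the axes are right-handed (so a half turn about x gives the same grasp; the last joint's range is limited). The gripper opens to 92 mm and grips with 3 to 60 N. Pads are 20 mm wide; open, the fingers measure 128 mm over their backs; the gripper's body (75 mm by 189 mm) begins 69 mm behind the grasp point.
Start: joints at [1.105, 0.468, -0.012, 1.603, 0.006, 1.071, -0.056], TCP at [0.267, -0.593, 0.405] pointing down, gripper open.
Joint ranges: [-2.53, 2.53], [-0.31, 2.02], [-1.57, 1.55], [0.28, 2.44], [-1.29, 4.43], [0.15, 1.84], [-2.92, 2.92]. Speed limits (rad/s): [2.57, 2.57, 3.14, 3.14, 3.14, 3.14, 3.14].

## Interface

Orientations are given as a unit quaternion [x, y, z, w].
In Python, from station import ctrl gives the robot as it stands.
- The arm moves only by the tool servo_tool, never from a script. Its argument "plan" is a list of rows, each an object of numbers: "x", "y", "z": the shift along the tool's x, y, z in mm; "yaw": the turn about the tool's x in degrees; "claw": the finger opening in mm, from 0 to 91.9. A call has 1 to 20 rows; each row shifts and turns the commanded pose from where the row before left it, along the tool's axes as they then stand; what a row does not reach is not made up. A row lasts 1/8 s, in which the tool goes at most 62.5 mm and 10.7 degrees, less where a joint would pass 70% of its speed; a pose out of reach is approached as far as the arm can. A call is refused whole if a number of a shift passes 62.5 or a number of a turn 10.7, either way. A call with a gripper value outside its range is refused whole. The fingers move at their own pace and stop on an object; the grip force is fixed at half the most. Time passes only in rows, so rows that do not move let the fingers close. It gives the time, the measured TCP pose, the force and the opening at its end, in the units of the state.
- ctrl.observe(): the state, without advancing time (a new reading comes with each control period).
- ctrl.camera(name): name is "scene" or "top" or "wrist"; returns a dict with "image" (400x640x3 uint8, blue, green, red), "z_map" (400x640 float32, m along the optical axis (not along the pixel's ray), 0 where there is no reading), "K" (3x3 intrinsics, pixels), "dist" ([k1, k2, p1, p2, k3] as OpenCV has them; the pictures are not rectified), "R" (3x3) and "t" (3): a world point X has camera coordinates R X + t; the wrist camera has in their place "tool_from_camera" (4x4, takes a point from camera to tool coordinates, whose origin is the TCP and whose axes are the tool frame's). Camera axes: x right, y down, z forward; pixel columns grow to the right and rows downward; lengths in m; the calibration is good to about 2 mm. A picture is of the moment at which its call begins: read the wrist's pose just before it.
- ctrl.finish_job(): hands the job in, once; it reports no verdict.
Trained networks look in a picture, given as the dict that the camera call returned (one of the last four; its "shot" number tells which), for a name from the list of things; names that differ only in an ending like _2 or _b are one class to them, and where a whole thing is asked for, a point or a joint stands for the part that bears it (a point fixed in the world has none). Each returns a list of dicts, best first, with "confidence" (0 to 1); they miss things now and then, are a little off and sometimes report something else, mostly with a low value. They report only what shows in the picture. A call takes as long as a camera call. They do not tell look-alikes from the thing itself.
- ctrl.find_in(picture, name): "centre" ([column, row] in pixels, amid what is visible of it).
- ctrl.silhouettes(picture, name): "pixels" (400x640 bool, what is visible of it) and "centre" ([column, row] in pixels, amid what is visible of it).
The state is a dict: "time_s": time; "joint_positions": joint angles; "joint_vel": joint speeds; "effort": joint torques, N m; "position": TCP position; "orientation": TCP orientation; "ft_force": force on the tool from outside, world axes, zero at the start; "torque": the same for the moment, N m; "finger_gap": finger opening in m.
Only numpy, scipy, OpenCV 4.12 (cv2) and the standard library are available. Lean on these libraries where they do the work, as an engineer would, in place of code of your own. Each camera call takes 0.05 s, during which the arm holds its last target.

## Task

Fold down the slide incubator's two-leaf lid until it is fully closed, the plain leaf first and then the leaf with the round probe port, whose metal strip laps over the first. Then take the stem thermometer from its rack and lower its stem straight down the middle of the port, without the thermometer ever touching the incubator or its lid, until the black depth ring on the stem is level with the port's rim. Finish while still holding it there, upright, still and centred in the port (do not let go), with the other things on the bench undisturbed.

Things in the scene. Friction and masses are not known exactly. Their poses are not given: they have to be found in the camera images.
- incubator: Low white bench incubator, fixed to the bench, 240 mm (its x) by 270 mm (its y), body 100 mm high, 114 mm with the lid closed. Origin: centre of its underside, on the bench; z up, control panel on the -x side. Its lid is two leaves hinged on the +y and -y edges of the body; they meet over the middle.
- plain_leaf (a joint): Opening angle (rad) of the plain leaf: 0 = closed and level, 1.5 = fully open, nearly upright. It is hinged on the incubator's +y edge. A stiff friction hinge: the leaf stays at any angle and must be pushed all the way down with about 1 to 5 N at its free edge; pressing harder on the closed leaf does nothing more. Starts open, between 1.0 and 1.4.
- port_leaf (a joint): Opening angle (rad) of the leaf that carries the port: 0 = closed and level, 1.5 = fully open; hinged on the incubator's -y edge, the same stiff hinge. Starts open, between 1.0 and 1.4.
- plain_hinge (a point): Hinge axis of the plain leaf, at the middle of its length, 100 mm above the bench (level of the leaf's underside), at y = +135 mm in the incubator's frame; the axis runs along the incubator's x. The leaf is a slab 240 mm along the axis, 134 mm from hinge to free edge, 14 mm thick, smooth on top, with a black thumb tab (20 mm long) standing out on the -x side near the free edge.
- port_hinge (a point): Hinge axis of the port leaf, at the middle of its length, 100 mm above the bench, at y = -135 mm in the incubator's frame. The leaf is the same 240 x 134 x 14 mm slab with the same thumb tab, plus the port and, along its free edge, a metal strip 26 mm wide and 4 mm thick on top (from 122 to 148 mm from the hinge) that laps over the plain leaf.
- plain_edge (a point): Middle of the plain leaf's free edge, on its upper face: 134 mm from the hinge, 14 mm above the underside. The point turns with the leaf.
- port_edge (a point): Middle of the port leaf's free edge, on the slab's upper face under the strip: 134 mm from the hinge, 14 mm above the underside. The point turns with the leaf.
- port (a point): Centre of the port's rim (the mouth of the bore) in the port leaf: 62 mm from the hinge, at the middle of the leaf's length, 22 mm above the leaf's underside, so 122 mm above the bench when closed. Black collar of 36 mm outer diameter standing 8 mm proud of the leaf, round bore of 22 mm diameter, 22 mm deep through collar and leaf. The point's z is the bore's axis (vertical when closed); below it the chamber is free for 97 mm under the rim.
- thermo_handle (a point): Centre of the thermometer's handle: a white upright block 34 mm (its x) by 22 mm (its y) by 80 mm (its z, up), with flat sides; the steel stem leaves the middle of its underside. Whole thermometer 200 mm long, about 90 g. At first it stands in the rack with the handle resting on the rack's top plate, the centre 175 mm above the bench.
- thermo_tip (a point): Lower tip of the thermometer's stem, 160 mm straight below the centre of the handle. The stem is 6 mm thick and 120 mm long.
- depth_ring (a point): Middle of the black rubber depth ring on the stem (9 mm diameter, 6 mm high, bevelled), 70 mm above the tip and 90 mm below the centre of the handle, on the stem's axis.
- rack: Grey rack for probes, fixed: 130 mm (its x) by 60 mm (its y), top plate at 135 mm with two 19 mm holes, 33 mm either side of the middle along its x; the thermometer hangs in the hole on the -x side, its stem loose in the hole; lift it straight up by at least 125 mm to clear. Origin: centre of its underside on the bench.
- slide_box: Bystander: flat grey and white slide box 167 x 102 x 36 mm, on the bench on the other side of the incubator from the rack; origin at the centre of its underside.
- staining_jar: Bystander: glass staining jar with lid, 68 mm foot, 106 mm high; origin at the centre of its underside.
- specimen_pot: Bystander: specimen pot with white cap, 60 mm diameter, 75 mm high; origin at the centre of its underside.
Mind the look-alikes: they are no part of the job. There is more than one size of the part that bears thermo_handle; the job needs the larger.

How it is judged:
On the way, in this order (a step that is already met when the one before it is completed fails the run):
1. the plain leaf is closed while the port leaf still stands open (value of joint plain_leaf below 0.05 rad and value of joint port_leaf above 0.4 rad), for 0.1 s.
2. both leaves are closed, the port leaf last (value of joint each of plain_leaf, port_leaf below 0.05 rad), for 0.2 s.
3. the stem has passed down through the bore with the lid closed (all of step 2 and z of thermo_tip in the frame of port below -0.025 m and horizontal distance between thermo_tip and port below 0.011 m), for 0.1 s.
At the end, for the whole second after the job is handed in: Both leaves closed (under 0.05 rad); the fingers still hold the thermometer (over 1 N), its depth ring within 7 mm of the height of the port's rim and 4 mm of the bore's axis, its tip within 6 mm of that axis, upright within 0.07 rad, still, and not touching the incubator (all of step 2 and z of depth_ring in the frame of port between -0.007 and 0.007 m and horizontal distance between depth_ring and port below 0.004 m and horizontal distance between thermo_tip and port below 0.006 m and angle between thermo_handle's own z axis and vertical below 0.07 rad and contact force between thermometer and the fingers above 1 N and contact force between thermometer and incubator below 0.1 N and linear speed of thermometer below 0.02 m/s); the arm keeps its last pose, push and grip.
It fails at once if the thermometer touched the incubator, its lid or the bore (contact force between thermometer and incubator above 0.3 N).
It fails at once if the slide box was disturbed (moved over 15 mm or tipped) (distance of slide_box from where it was at the start of the episode above 0.015 m or angle between slide_box's own z axis and vertical above 0.25 rad).
It fails at once if the staining jar was disturbed (moved over 15 mm or tipped) (distance of staining_jar from where it was at the start of the episode above 0.015 m or angle between staining_jar's own z axis and vertical above 0.25 rad).
It fails at once if the specimen pot was disturbed (moved over 15 mm or tipped) (distance of specimen_pot from where it was at the start of the episode above 0.015 m or angle between specimen_pot's own z axis and vertical above 0.25 rad).
It also fails if it takes over 72 s, if anything falls off the work surface, if the arm or the gripper's body presses on something with over 40 N, if the wrist force passes 120 N, or if a joint passes its speed limit or range.

## Working session

There is one attempt and no reset: what is moved stays moved. The work goes in short steps, Python scripts to look and compute and a tool call to move; the robot and the scene stay as the last step left them, time stands still between calls to the robot, and variables do not carry over. Pictures are saved under pics/ and viewed, and the job is handed in when it is done.

Besides the shell and the picture viewer there is one more tool, called after "Call:" as name(argument=value, ...) on one line, values as JSON. servo_tool: Moves the arm, as the interface text tells. Its arguments: {"type":"object","properties":{"plan":{"type":"array","items":{"type":"object","properties":{"x":{"type":"number"},"y":{"type":"number"},"z":{"type":"number"},"yaw":{"type":"number"},"claw":{"type":"number"}}}}},"required":["plan"]}

```bash
ls; mkdir -p pics; cat > h.py <<'E'
import numpy as np, cv2
from station import ctrl
def save(n,p): cv2.imwrite('pics/'+n+'.png',p['image'])
def world(p,uv,z=None):
    """pixel->world using z_map (or given depth)"""
    u,v=uv; 
    if z is None:
        w=p['z_map'][int(v)-1:int(v)+2,int(u)-1:int(u)+2]; z=np.median(w[w>0])
    n=cv2.undistortPoints(np.array([[[u,v]]],float),p['K'],np.array(p['dist']))[0,0]
    c=np.array([n[0]*z,n[1]*z,z]); return np.array(p['R']).T@(c-np.array(p['t']))
def cloud(p,mask):
    vs,us=np.nonzero(mask&(p['z_map']>0)); z=p['z_map'][vs,us]
    n=cv2.undistortPoints(np.stack([us,vs],1).astype(float)[:,None],p['K'],np.array(p['dist']))[:,0]
    c=np.c_[n*z[:,None],z]; return (c-np.array(p['t']))@np.array(p['R'])
E
python3 - <<'E'
from h import *
s=ctrl.observe(); print(s)
for n in ['scene','top']:
    p=ctrl.camera(n); save(n+'0',p)
    print(n,p['R'],p['t'])
    for k in ['incubator','plain_leaf','port_leaf','thermo_handle','rack','slide_box','staining_jar','specimen_pot','port','thermo_tip','depth_ring','plain_edge','port_edge']:
        for d in ctrl.find_in(p,k)[:3]:
            try: w=world(p,d['centre']).round(3)
            except Exception as e: w=e
            print(k,np.round(d['centre']),round(d['confidence'],2),w)
E
```

```text
pics
{'time_s': 0.0, 'joint_positions': array([ 1.10499902,  0.46835277, -0.01156931,  1.60364302,  0.00596386,
        1.07142399, -0.05628952]), 'joint_vel': array([-0.0013058 , -0.00016465,  0.00175522, -0.00084648, -0.00015421,
        0.00191514, -0.00039157]), 'effort': array([ 5.51378125e-04, -5.20567346e+01, -1.23449770e-02, -2.43745691e+01,
       -5.66587667e-02,  1.72469689e-02,  1.51085906e-04]), 'position': array([ 0.26653974, -0.59254935,  0.40374785]), 'orientation': array([ 0.38429637,  0.59431558, -0.38367386,  0.59321132]), 'ft_force': array([ 0.08899431, -0.44502493,  0.76724144]), 'torque': array([-0.03630228, -0.00736624, -0.03050553]), 'finger_gap': 0.09162204709387091}
scene [[ 0.38400212  0.92331174  0.00614841]
 [ 0.8004709  -0.32957935 -0.50062339]
 [-0.46020507  0.19716206 -0.86564335]] [-0.20513456 -0.39870943  1.40379288]
plain_leaf [369. 160.] 0.65 [0.575 0.093 0.223]
port_leaf [274. 212.] 0.93 [ 0.593 -0.121  0.186]
thermo_handle [166. 183.] 0.95 [ 0.466 -0.3    0.214]
thermo_handle [211. 183.] 0.48 [ 0.436 -0.217  0.118]
rack [184. 228.] 0.94 [ 0.53  -
[... 964 characters left out ...]
24  0.134]
rack [431. 245.] 0.98 [ 0.48  -0.295  0.134]
slide_box [197. 237.] 0.69 [0.515 0.299 0.036]
staining_jar [197. 166.] 0.73 [0.69  0.284 0.104]
staining_jar [437. 262.] 0.18 [ 0.438 -0.288  0.214]
specimen_pot [419. 165.] 0.61 [ 0.687 -0.286  0.075]
specimen_pot [198. 237.] 0.32 [0.515 0.297 0.036]
port [358. 204.] 0.64 [ 0.572 -0.109  0.243]
port [428. 244.] 0.59 [ 0.481 -0.287  0.135]
thermo_tip [401. 276.] 0.63 [ 0.405 -0.221  0.128]
thermo_tip [438. 261.] 0.49 [ 0.442 -0.291  0.213]
depth_ring [436. 255.] 0.72 [ 0.454 -0.294  0.185]
plain_edge [261. 222.] 0.71 [0.54  0.111 0.201]
plain_edge [419. 169.] 0.63 [ 0.678 -0.286  0.075]
port_edge [360. 205.] 0.56 [ 0.569 -0.113  0.241]
```

View pics/scene0.png

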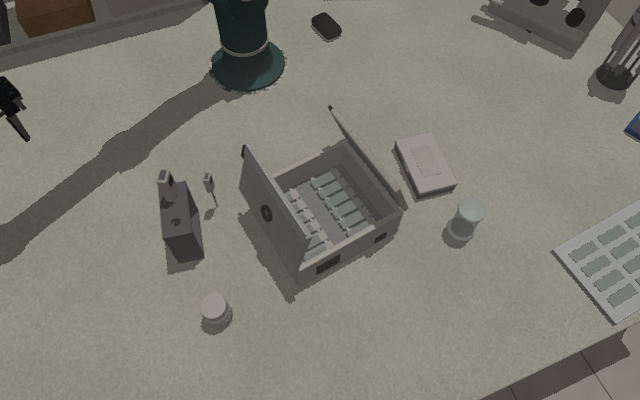

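View pics/top0.png

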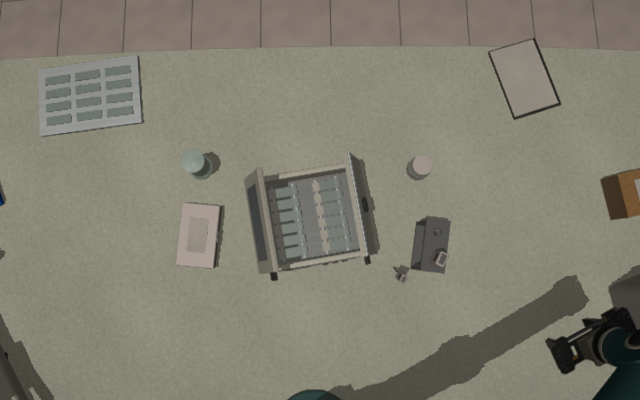

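The scene shows the incubator in the middle, with the port leaf (round collar at (266,213)) on the left and the plain leaf on the right. The rack with the large thermometer is at (170,190), and the small look-alike stands at (210,185). Next I'll fit poses from depth.

```bash
cat > m.py <<'E'
from h import *
P={n:ctrl.camera(n) for n in ['scene','top']}
C={n:cloud(P[n],np.ones((400,640),bool)) for n in P}
np.savez('c0.npz',**C)
for n,c in C.items():
    # body: points rim z .085-.105 in region
    b=c[(abs(c[:,2]-.1)<.004)&(abs(c[:,0]-.57)<.18)&(abs(c[:,1])<.19)]
    r=cv2.minAreaRect(b[:,:2].astype(np.float32)*1000); print(n,'rim',len(b),r)
    h=c[(c[:,2]>.105)&(c[:,2]<.26)&(abs(c[:,0]-.57)<.18)&(abs(c[:,1])<.21)]
    for nm,sg in [('plain',1),('port',-1)]:
        q=h[h[:,1]*sg>0.03]; 
        print(n,nm,len(q),q.min(0).round(3),q.max(0).round(3))
        # ransac plane
        rng=np.random.default_rng(0);best=None
        for rep in range(2):
            bi=None;bc=0
            for i in range(500):
                t=q[rng.choice(len(q),3)];nn=np.cross(t[1]-t[0],t[2]-t[0]);l=np.linalg.norm(nn)
                if l<1e-6: continue
                nn/=l;m=abs((q-t[0])@nn)<.002
                if m.sum()>bc: bc=m.sum();bi=m
            qq=q[bi];ce=qq.mean(0);nn=np.linalg.svd(qq-ce)[2][2]
            nn*=np.sign(nn[2]); print('  plane',bc,nn.round(3),'angle from horiz',np.arccos(nn[2]).round(3),'yaw',np.degrees(np.arctan2(nn[1],nn[0])).round(2),'c',ce.round(3),'min',qq.min(0).round(3),'max',qq.max(0).round(3))
            q=q[~bi]
            if len(q)<50: break
E
python3 m.py
```

```text
scene rim 1699 ((559.813232421875, -6.85882568359375), (242.62342834472656, 283.73138427734375), 8.883322715759277)
scene plain 1381 [0.407 0.054 0.105] [0.669 0.158 0.234]
  plane 614 [-0.148  0.931  0.333] angle from horiz 1.232 yaw 99.0 c [0.558 0.101 0.188] min [0.43  0.069 0.112] max [0.663 0.146 0.23 ]
  plane 472 [ 0.047 -0.278  0.959] angle from horiz 0.286 yaw -80.32 c [0.552 0.094 0.229] min [0.428 0.071 0.225] max [0.663 0.117 0.233]
scene port 4100 [ 0.439 -0.165  0.105] [ 0.7   -0.08   0.251]
  plane 2999 [ 0.148 -0.957  0.248] angle from horiz 1.321 yaw -81.21 c [ 0.586 -0.126  0.18 ] min [ 0.459 -0.165  0.105] max [ 0.7   -0.091  0.251]
  plane 379 [ 0.121 -0.866  0.486] angle from horiz 1.064 yaw -82.05 c [ 0.578 -0.113  0.211] min [ 0.439 -0.142  0.155] max [ 0.696 -0.083  0.235]
top rim 813 ((563.43017578125, -23.807785034179688), (240.5338134765625, 246.18673706054688), 8.544373512268066)
top plain 2145 [0.406 0.032 0.105] [0.663 0.163 0.237]
  plane 1587 [-0.142  0.921  0.364] angle from horiz 1.199 yaw 98.77 c [0.538 0.121 0.178] min [0.406 0.081 0.105] max [0.66  0.162 0.234]
  plane 324 [ 0.088 -0.566  0.82 ] angle from horiz 0.61 yaw -81.19 c [0.545 0.094 0.228] min [0.427 0.072 0.222] max [0.663 0.117 0.235]
top port 1637 [ 0.438 -0.16   0.105] [ 0.699 -0.041  0.253]
  plane 852 [ 0.146 -0.959  0.244] angle from horiz 1.325 yaw -81.36 c [ 0.575 -0.125  0.184] min [ 0.46  -0.16   0.105] max [ 0.699 -0.09   0.253]
  plane 364 [-0.061  0.405  0.912] angle from horiz 0.422 yaw 98.52 c [ 0.573 -0.101  0.231] min [ 0.456 -0.124  0.227] max [ 0.694 -0.079  0.235]
```

The two leaf planes agree: incubator centre about (0.559, 0.002), yaw about 8.9°, plain leaf about 1.21 rad, port leaf about 1.32 rad. Next I'll write a helper that converts world goals into tool moves.

```bash
cat >> h.py <<'E'
from scipy.spatial.transform import Rotation as Ro
CI=np.array([.559,.002]); YW=np.radians(8.87)
EX=np.array([np.cos(YW),np.sin(YW)]); EY=np.array([-np.sin(YW),np.cos(YW)])
def inc(x,y): return CI+x*EX+y*EY
def state():
    s=ctrl.observe(); R=Ro.from_quat(s['orientation']).as_matrix(); p=np.array(s['position']); return s,R,p
def goto(xy,ztip,off=.190):
    """tool-frame shift mm from measured pose to put point 'off' ahead of tcp at xy,ztip"""
    s,R,p=state(); g=np.array([xy[0],xy[1],ztip]); d=R.T@(g-(p+R[:,0]*off)); return (d*1000).round(1)
E
python3 - <<'E'
from h import *
s,R,p=state(); print(R.round(4))
zang=np.degrees(np.arctan2(R[1,2],R[0,2])); print('tool z heading',zang)
for t in (8.87,188.87,-171.13): print(t, t-zang)
c=np.concatenate([np.load('c0.npz')[k] for k in ('scene','top')])
for n in ('scene','top'):
    c=np.load('c0.npz')[n]
    b=c[(abs(c[:,2]-.135)<.004)&(abs(c[:,0]-.48)<.14)&(abs(c[:,1]+.295)<.1)]
    b=b[b[:,1]<-.25];print('rack',cv2.minAreaRect(b[:,:2].astype(np.float32)*1000))
    b=c[(c[:,2]>.145)&(abs(c[:,0]-.45)<.07)&(abs(c[:,1]+.295)<.05)]
    print('handle all',len(b),b.max(0).round(3),b.min(0).round(3)); b=b[b[:,2]>.209];print('handle',len(b),cv2.minAreaRect(b[:,:2].astype(np.float32)*1000))
    b=c[(c[:,2]>.03)&(abs(c[:,0]-.415)<.03)&(abs(c[:,1]+.222)<.03)]
    print('small',b.max(0).round(3),b.min(0).round(3))
for a,r in ((1.21,.112),):
    pass
a=1.3
y=.135-.112*np.cos(a)+.014*np.sin(a)+.010+.02; z=.1+.112*np.sin(a)+.014*np.cos(a)
print(y,z,inc(0,y)); print(goto(inc(0,y),.28))
E
```

```text
[[-0.000e+00  9.120e-01  4.102e-01]
 [-1.000e-04  4.102e-01 -9.120e-01]
 [-1.000e+00 -1.000e-04  0.000e+00]]
tool z heading -65.78029677998808
8.87 74.65029677998808
188.87 254.65029677998808
-171.13 -105.34970322001192
rack ((480.3890380859375, -306.36572265625), (61.21061706542969, 131.8777618408203), 80.9306640625)
handle all 477 [ 0.466 -0.285  0.22 ] [ 0.43  -0.317  0.146]
handle 171 ((447.6542053222656, -301.5816345214844), (22.99324607849121, 34.838199615478516), 65.826416015625)Traceback (most recent call last):
  File "<stdin>", line 13, in <module>
    return umr_maximum(a, axis, None, out, keepdims, initial, where)
ValueError: zero-size array to reduction operation maximum which has no identity
```

```bash
python3 - <<'E'
from h import *
for n in ('scene','top'):
    c=np.load('c0.npz')[n]
    b=c[(c[:,2]>.03)&(abs(c[:,0]-.425)<.04)&(abs(c[:,1]+.222)<.03)]
    print('small',len(b), b.max(0).round(3) if len(b) else '')
a=1.3
y=.135-.112*np.cos(a)+.014*np.sin(a)+.010+.025; z=.1+.112*np.sin(a)+.014*np.cos(a)
print(y,z,inc(0,y)); print(goto(inc(0,y),.29))
E
```

```text
small 0 
small 0 
0.15352994578988693 0.21166350036746984 [0.53532675 0.15369384]
[ -75.4  551.3 -570.6]
```

Call:
servo_tool(plan=[{"x": -38,"claw": 0},{"x": -38},{"y": 34,"z": -36},{"y": 34,"z": -36},{"y": 34,"z": -36},{"y": 34,"z": -36},{"y": 34,"z": -36},{"y": 34,"z": -36},{"y": 34,"z": -36},{"y": 34,"z": -36},{"y": 34,"z": -36},{"y": 34,"z": -36},{"y": 34,"z": -36},{"y": 34,"z": -36},{"y": 34,"z": -36},{"y": 34,"z": -36},{"y": 34,"z": -36},{"y": 34,"z": -36}])

```text
validation failed for argument at $.pl...
```

Call:
servo_tool(plan=[{"yaw": -10.6},{"yaw": -10.6},{"yaw": -10.6},{"yaw": -10.6},{"yaw": -10.6},{"yaw": -10.6},{"yaw": -10.6},{},{}])

```text
validation failed for argument at $.pl...
```

```bash
cat > pos.py <<'E'
from h import *
s,R,p=state(); t=p+.19*R[:,0]
d=t[:2]-CI; print('tip inc frame',(d@EX).round(4),(d@EY).round(4),'z',t[2].round(4),'head',np.degrees(np.arctan2(R[1,2],R[0,2])).round(2),'t',s['time_s'],'F',s['ft_force'].round(1),'gap',round(s['finger_gap'],4))
print(R.round(3).tolist(), s['joint_positions'].round(2))
E
python3 pos.py; python3 - <<'E'
from h import *
for n in ('scene','top'):
    p=ctrl.camera(n); save(n+'1',p)
E
```

```text
tip inc frame -0.3806 -0.5426 z 0.2147 head -65.78 t 1.5 F [-0.1  0.3  0.2] gap 0.0918
[[-0.0, 0.912, 0.41], [-0.0, 0.41, -0.912], [-1.0, -0.0, 0.0]] [ 1.11  0.47 -0.01  1.6   0.01  1.07 -0.06]
```

Call:
servo_tool(plan=[{"x": -38,"y": 0,"z": 0,"yaw": 0,"claw": 0},{"x": -38,"y": 0,"z": 0,"yaw": 0,"claw": 0}])

```text
time_s: 1.85
position: [0.2666, -0.5927, 0.4812]
orientation: [0.384, 0.594, -0.384, 0.593]
ft_force: [0.0, -1.1, -0.1]
finger_gap: 0.0739
```

Call:
servo_tool(plan=[{"x": 0,"y": 34,"z": -36,"yaw": 0,"claw": 0},{"x": 0,"y": 34,"z": -36,"yaw": 0,"claw": 0},{"x": 0,"y": 34,"z": -36,"yaw": 0,"claw": 0},{"x": 0,"y": 34,"z": -36,"yaw": 0,"claw": 0},{"x": 0,"y": 34,"z": -36,"yaw": 0,"claw": 0},{"x": 0,"y": 34,"z": -36,"yaw": 0,"claw": 0},{"x": 0,"y": 34,"z": -36,"yaw": 0,"claw": 0},{"x": 0,"y": 34,"z": -36,"yaw": 0,"claw": 0},{"x": 0,"y": 34,"z": -36,"yaw": 0,"claw": 0},{"x": 0,"y": 34,"z": -36,"yaw": 0,"claw": 0},{"x": 0,"y": 34,"z": -36,"yaw": 0,"claw": 0},{"x": 0,"y": 34,"z": -36,"yaw": 0,"claw": 0},{"x": 0,"y": 34,"z": -36,"yaw": 0,"claw": 0},{"x": 0,"y": 34,"z": -36,"yaw": 0,"claw": 0},{"x": 0,"y": 34,"z": -36,"yaw": 0,"claw": 0},{"x": 0,"y": 34,"z": -36,"yaw": 0,"claw": 0}])

```text
time_s: 3.85
position: [0.5269, 0.1571, 0.4809]
orientation: [0.384, 0.593, -0.384, 0.594]
ft_force: [1.1, -0.0, 0.2]
finger_gap: 0.0004
```

Call:
servo_tool(plan=[{"x": 0,"y": 0,"z": 0,"yaw": -10.66,"claw": 0},{"x": 0,"y": 0,"z": 0,"yaw": -10.66,"claw": 0},{"x": 0,"y": 0,"z": 0,"yaw": -10.66,"claw": 0},{"x": 0,"y": 0,"z": 0,"yaw": -10.66,"claw": 0},{"x": 0,"y": 0,"z": 0,"yaw": -10.66,"claw": 0},{"x": 0,"y": 0,"z": 0,"yaw": -10.66,"claw": 0},{"x": 0,"y": 0,"z": 0,"yaw": -10.66,"claw": 0},{"x": 0,"y": 0,"z": 0,"yaw": 0,"claw": 0},{"x": 0,"y": 0,"z": 0,"yaw": 0,"claw": 0}])

```text
time_s: 4.97
position: [0.5265, 0.1556, 0.4807]
orientation: [-0.053, 0.705, 0.053, 0.705]
ft_force: [-0.0, -0.6, 0.5]
finger_gap: 0.0002
```

```bash
python3 pos.py; python3 - <<'E'
from h import *
for n in ('scene','top'):
    p=ctrl.camera(n); save(n+'1',p)
E
```

```text
tip inc frame -0.0084 0.1567 z 0.2907 head 8.65 t 4.975 F [-0.  -0.6  0.5] gap 0.0002
[[0.0, -0.15, 0.989], [-0.0, 0.989, 0.15], [-1.0, -0.0, 0.0]] [ 0.3   0.34 -0.81  1.72  0.26  1.19 -0.42]
```

```bash
cat > path.py <<'E'
import numpy as np,sys
def pl(r,side,A,y0,z0,press):
    out=[];py,pz=y0,z0
    for a in A:
        y=.135-r*np.cos(a)+.014*np.sin(a)+.01; z=.1+r*np.sin(a)+.014*np.cos(a)
        out.append((round((pz-z)*1000,1),round((y-py)*1000*side,1))); py,pz=y,z
    print(out,'end',py,pz)
pl(.112,1,np.linspace(1.25,0,15),.1567,.2907,0)
E
python3 path.py
```

```text
[(np.float64(80.0), np.float64(-33.7)), (np.float64(2.4), np.float64(-9.8)), (np.float64(3.3), np.float64(-9.5)), (np.float64(4.1), np.float64(-9.2)), (np.float64(4.9), np.float64(-8.8)), (np.float64(5.7), np.float64(-8.3)), (np.float64(6.4), np.float64(-7.8)), (np.float64(7.1), np.float64(-7.2)), (np.float64(7.7), np.float64(-6.5)), (np.float64(8.2), np.float64(-5.8)), (np.float64(8.7), np.float64(-5.1)), (np.float64(9.1), np.float64(-4.3)), (np.float64(9.5), np.float64(-3.4)), (np.float64(9.7), np.float64(-2.6)), (np.float64(9.9), np.float64(-1.7))] end 0.03300000000000001 0.114
```

View pics/scene1.png

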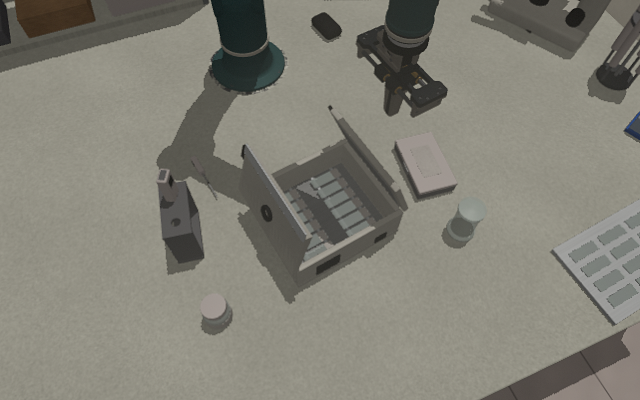

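The gripper is outside the plain leaf, clear of everything. Now I'll lower it and push the leaf down along its arc.

Call:
servo_tool(plan=[{"x": 40,"y": 0,"z": 0,"yaw": 0,"claw": 0},{"x": 40,"y": -13,"z": 0,"yaw": 0,"claw": 0},{"x": 0,"y": -20,"z": 0,"yaw": 0,"claw": 0},{"x": 2.4,"y": -9.8,"z": 0,"yaw": 0,"claw": 0},{"x": 3.3,"y": -9.5,"z": 0,"yaw": 0,"claw": 0},{"x": 4.1,"y": -9.2,"z": 0,"yaw": 0,"claw": 0},{"x": 4.9,"y": -8.8,"z": 0,"yaw": 0,"claw": 0}])

```text
time_s: 5.95
position: [0.5374, 0.0859, 0.386]
orientation: [-0.055, 0.705, 0.054, 0.705]
ft_force: [-2.0, 1.1, 1.2]
finger_gap: 0.0005
```

```bash
python3 pos.py; python3 - <<'E'
from h import *
for n in ('scene',):
    p=ctrl.camera(n); save(n+'2',p)
E
```

```text
tip inc frame -0.0083 0.0862 z 0.196 head 8.85 t 5.95 F [-2.   1.1  1.2] gap 0.0005
[[0.001, -0.154, 0.988], [-0.0, 0.988, 0.154], [-1.0, -0.0, 0.001]] [ 0.38  0.43 -0.75  1.84  0.34  1.   -0.36]
```

View pics/scene2.png

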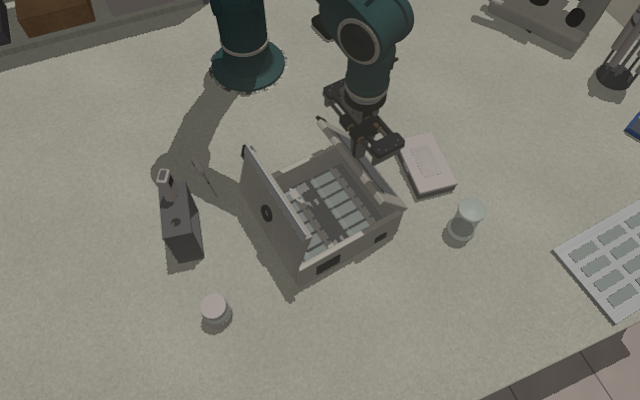

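The leaf is moving with the finger under a small force, so I'll carry on.

Call:
servo_tool(plan=[{"x": 5.7,"y": -8.3,"z": 0,"yaw": 0,"claw": 0},{"x": 6.4,"y": -7.8,"z": 0,"yaw": 0,"claw": 0},{"x": 7.1,"y": -7.2,"z": 0,"yaw": 0,"claw": 0},{"x": 7.7,"y": -6.5,"z": 0,"yaw": 0,"claw": 0},{"x": 8.2,"y": -5.8,"z": 0,"yaw": 0,"claw": 0},{"x": 8.7,"y": -5.1,"z": 0,"yaw": 0,"claw": 0},{"x": 9.1,"y": -4.3,"z": 0,"yaw": 0,"claw": 0},{"x": 9.5,"y": -3.4,"z": 0,"yaw": 0,"claw": 0},{"x": 9.7,"y": -2.6,"z": 0,"yaw": 0,"claw": 0},{"x": 9.9,"y": -1.7,"z": 0,"yaw": 0,"claw": 0},{"x": 0,"y": 0,"z": 0,"yaw": 0,"claw": 0}])

```text
time_s: 7.38
position: [0.5455, 0.0345, 0.3045]
orientation: [-0.055, 0.705, 0.054, 0.705]
ft_force: [-2.0, -0.5, 8.6]
finger_gap: 0.0004
```

```bash
python3 pos.py; python3 - <<'E'
from h import *
for n in ('scene',):
    p=ctrl.camera(n); save(n+'3',p)
E
```

```text
tip inc frame -0.0084 0.0341 z 0.1145 head 8.85 t 7.375 F [-2.  -0.5  8.6] gap 0.0004
[[-0.0, -0.154, 0.988], [-0.001, 0.988, 0.154], [-1.0, -0.0, -0.0]] [ 0.41  0.53 -0.68  1.91  0.44  0.86 -0.34]
```

View pics/scene3.png

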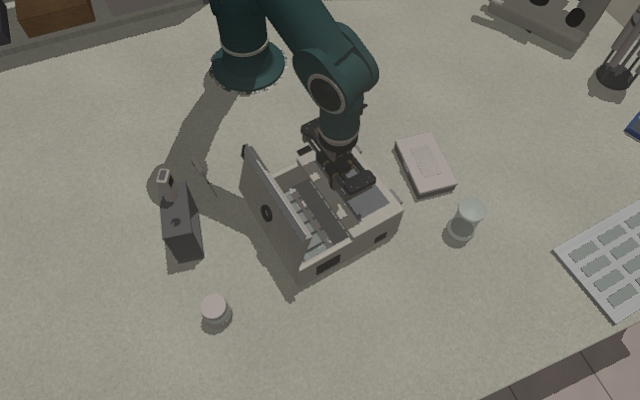

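Call:
servo_tool(plan=[{"x": 2,"y": 0,"z": 0,"yaw": 0,"claw": 0},{"x": 1,"y": 0,"z": 0,"yaw": 0,"claw": 0},{"x": 0,"y": 0,"z": 0,"yaw": 0,"claw": 0},{"x": 0,"y": 0,"z": 0,"yaw": 0,"claw": 0}])

```text
time_s: 7.92
position: [0.5454, 0.0349, 0.3043]
orientation: [-0.056, 0.705, 0.054, 0.705]
ft_force: [-9.3, -2.8, 31.9]
finger_gap: 0.0003
```

```bash
python3 pos.py
```

```text
tip inc frame -0.0083 0.0341 z 0.1143 head 8.86 t 7.925 F [-9.3 -2.8 31.9] gap 0.0003
[[0.001, -0.154, 0.988], [-0.003, 0.988, 0.154], [-1.0, -0.003, 0.0]] [ 0.41  0.53 -0.68  1.91  0.44  0.86 -0.34]
```

Call:
servo_tool(plan=[{"x": -30,"y": 0,"z": 0,"yaw": 0,"claw": 0},{"x": -50,"y": 0,"z": 0,"yaw": 0,"claw": 0},{"x": -50,"y": 0,"z": 0,"yaw": 0,"claw": 0},{"x": -49,"y": 0,"z": 0,"yaw": 0,"claw": 0},{"x": 0,"y": -40,"z": 0,"yaw": 0,"claw": 0},{"x": 0,"y": -40,"z": 0,"yaw": 0,"claw": 0},{"x": 0,"y": -40,"z": 0,"yaw": 0,"claw": 0},{"x": 0,"y": -40,"z": 0,"yaw": 0,"claw": 0},{"x": 0,"y": -39,"z": 0,"yaw": 0,"claw": 0},{"x": 0,"y": 0,"z": 0,"yaw": 0,"claw": 0}])

```text
time_s: 9.18
position: [0.5758, -0.1662, 0.4784]
orientation: [-0.052, 0.706, 0.052, 0.704]
ft_force: [-0.3, 0.9, -0.4]
finger_gap: 0.0007
```

```bash
python3 pos.py; python3 - <<'E'
from h import *
p=ctrl.camera('top'); save('top4',p)
p=ctrl.camera('scene'); save('scene4',p)
c=cloud(p,np.ones((400,640),bool)); d=c[:,:2]-CI; x=d@EX;y=d@EY
m=(abs(x)<.1)&(y>.01)&(y<.12)&(c[:,2]>.06)&(c[:,2]<.26); q=np.c_[x,y,c[:,2]][m]
print('plain z',len(q),np.percentile(q[:,2],[2,50,98])); A=np.polyfit(q[:,1],q[:,2],1);print('slope',A)
import path
path.pl(.112,-1,np.linspace(1.38,0,16),.165,.29,0)
E
```

```text
tip inc frame -0.0098 -0.1688 z 0.2884 head 8.5 t 9.175 F [-0.3  0.9 -0.4] gap 0.0007
[[-0.002, -0.148, 0.989], [-0.0, 0.989, 0.148], [-1.0, 0.0, -0.002]] [ 0.75  0.41 -0.7   1.61  0.28  1.22  0.14]
plain z 3753 [0.11185614 0.11540774 0.11885443]
slope [0.00230033 0.11524204]
[(np.float64(80.0), np.float64(-33.7)), (np.float64(2.4), np.float64(-9.8)), (np.float64(3.3), np.float64(-9.5)), (np.float64(4.1), np.float64(-9.2)), (np.float64(4.9), np.float64(-8.8)), (np.float64(5.7), np.float64(-8.3)), (np.float64(6.4), np.float64(-7.8)), (np.float64(7.1), np.float64(-7.2)), (np.float64(7.7), np.float64(-6.5)), (np.float64(8.2), np.float64(-5.8)), (np.float64(8.7), np.float64(-5.1)), (np.float64(9.1), np.float64(-4.3)), (np.float64(9.5), np.float64(-3.4)), (np.float64(9.7), np.float64(-2.6)), (np.float64(9.9), np.float64(-1.7))] end 0.03300000000000001 0.114
[(np.float64(77.4), np.float64(27.5)), (np.float64(1.2), np.float64(10.3)), (np.float64(2.1), np.float64(10.2)), (np.float64(3.0), np.float64(9.9)), (np.float64(3.9), np.float64(9.6)), (np.float64(4.8), np.float64(9.2)), (np.float64(5.6), np.float64(8.7)), (np.float64(6.4), np.float64(8.2)), (np.float64(7.1), np.float64(7.5)), (np.float64(7.8), np.float64(6.9)), (np.float64(8.4), np.float64(6.1)), (np.float64(8.9), np.float64(5.3)), (np.float64(9.4), np.float64(4.5)), (np.float64(9.7), np.float64(3.6)), (np.float64(10.0), np.float64(2.7)), (np.float64(10.2), np.float64(1.8))] end 0.03300000000000001 0.114
```

View pics/top4.png

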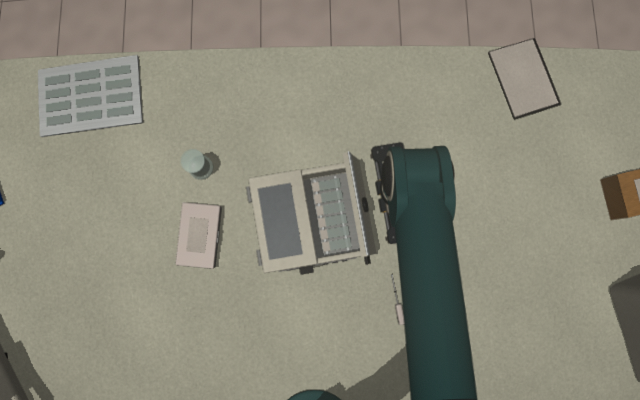

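Call:
servo_tool(plan=[{"x": 40,"y": 0,"z": 0,"yaw": 0,"claw": 0},{"x": 36,"y": 11,"z": 0,"yaw": 0,"claw": 0},{"x": 0,"y": 20,"z": 0,"yaw": 0,"claw": 0},{"x": 1.2,"y": 10.3,"z": 0,"yaw": 0,"claw": 0},{"x": 2.1,"y": 10.2,"z": 0,"yaw": 0,"claw": 0},{"x": 3,"y": 9.9,"z": 0,"yaw": 0,"claw": 0},{"x": 3.9,"y": 9.6,"z": 0,"yaw": 0,"claw": 0},{"x": 4.8,"y": 9.2,"z": 0,"yaw": 0,"claw": 0}])

```text
time_s: 10.28
position: [0.5639, -0.0826, 0.3892]
orientation: [-0.054, 0.704, 0.054, 0.706]
ft_force: [0.8, -1.4, 0.7]
finger_gap: 0.0007
```

```bash
python3 pos.py; python3 - <<'E'
from h import *
p=ctrl.camera('scene'); save('scene5',p)
E
```

```text
tip inc frame -0.008 -0.0844 z 0.1992 head 8.83 t 10.275 F [ 0.8 -1.4  0.7] gap 0.0007
[[0.002, -0.154, 0.988], [0.0, 0.988, 0.154], [-1.0, -0.0, 0.002]] [ 0.63  0.45 -0.7   1.78  0.34  1.03 -0.04]
```

View pics/scene5.png

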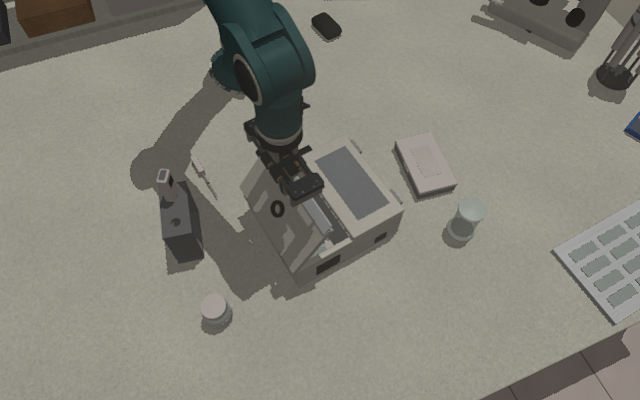

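Call:
servo_tool(plan=[{"x": 5.6,"y": 8.0,"z": 0,"yaw": 0,"claw": 0},{"x": 6.4,"y": 8.0,"z": 0,"yaw": 0,"claw": 0},{"x": 7.1,"y": 7.2,"z": 0,"yaw": 0,"claw": 0},{"x": 7.8,"y": 6.5,"z": 0,"yaw": 0,"claw": 0},{"x": 8.4,"y": 5.8,"z": 0,"yaw": 0,"claw": 0},{"x": 8.9,"y": 5,"z": 0,"yaw": 0,"claw": 0},{"x": 9.4,"y": 4.2,"z": 0,"yaw": 0,"claw": 0},{"x": 9.7,"y": 3.2,"z": 0,"yaw": 0,"claw": 0},{"x": 10,"y": 2.4,"z": 0,"yaw": 0,"claw": 0},{"x": 10,"y": 1,"z": 0,"yaw": 0,"claw": 0},{"x": 0,"y": 0,"z": 0,"yaw": 0,"claw": 0},{"x": 0,"y": 0,"z": 0,"yaw": 0,"claw": 0}])

```text
time_s: 11.82
position: [0.5557, -0.0329, 0.3052]
orientation: [-0.054, 0.705, 0.054, 0.705]
ft_force: [-0.1, -0.2, -0.8]
finger_gap: 0.0003
```

```bash
python3 pos.py
```

```text
tip inc frame -0.0088 -0.034 z 0.1152 head 8.82 t 11.825 F [-0.1 -0.2 -0.8] gap 0.0003
[[-0.001, -0.153, 0.988], [-0.0, 0.988, 0.153], [-1.0, -0.0, -0.001]] [ 0.51  0.54 -0.66  1.88  0.42  0.86 -0.21]
```

Call:
servo_tool(plan=[{"x": 2,"y": 0,"z": 0,"yaw": 0,"claw": 0},{"x": 2,"y": 0,"z": 0,"yaw": 0,"claw": 0},{"x": 0,"y": 0,"z": 0,"yaw": 0,"claw": 0},{"x": 0,"y": 0,"z": 0,"yaw": 0,"claw": 0}])

```text
time_s: 12.32
position: [0.5558, -0.0324, 0.3044]
orientation: [-0.055, 0.705, 0.053, 0.705]
ft_force: [-7.4, -0.6, 22.1]
finger_gap: 0.0006
```

```bash
python3 pos.py
```

```text
tip inc frame -0.0085 -0.034 z 0.1144 head 8.82 t 12.325 F [-7.4 -0.6 22.1] gap 0.0006
[[0.0, -0.153, 0.988], [-0.002, 0.988, 0.153], [-1.0, -0.002, -0.0]] [ 0.51  0.54 -0.65  1.88  0.43  0.86 -0.21]
```

Call:
servo_tool(plan=[{"x": -30,"y": 0,"z": 0,"yaw": 0,"claw": 0},{"x": -50,"y": 0,"z": 0,"yaw": 0,"claw": 0},{"x": -50,"y": 0,"z": 0,"yaw": 0,"claw": 0},{"x": -50,"y": -40,"z": 0,"yaw": 0,"claw": 60},{"x": -10,"y": 0,"z": 0,"yaw": 0,"claw": 60},{"x": 0,"y": 0,"z": 0,"yaw": 0,"claw": 60},{"x": 0,"y": 0,"z": 0,"yaw": 0,"claw": 60}])

```text
time_s: 13.2
position: [0.5613, -0.0703, 0.4889]
orientation: [-0.055, 0.706, 0.055, 0.704]
ft_force: [0.3, 0.4, -0.9]
finger_gap: 0.0387
```

```bash
python3 pos.py; cat >> h.py <<'E'
def wcam():
    s,R,p=state(); P=ctrl.camera('wrist'); T=np.array(P['tool_from_camera']); 
    Rw=R@T[:3,:3]; tw=R@T[:3,3]+p; P['R']=Rw.T; P['t']=-Rw.T@tw; return P
E
python3 - <<'E'
from h import *
p=wcam(); save('wrist6',p)
for k in ['port','port_leaf']:
  for d in ctrl.find_in(p,k)[:2]:
    w=world(p,d['centre']); print(k,d,w, (w[:2]-CI)@EX,(w[:2]-CI)@EY)
print('cam pos',-p['R'].T@p['t'])
p=ctrl.camera('scene'); save('scene6',p)
E
```

```text
tip inc frame -0.0094 -0.0716 z 0.2989 head 8.92 t 13.2 F [ 0.3  0.4 -0.9] gap 0.0387
[[-0.003, -0.155, 0.988], [0.001, 0.988, 0.155], [-1.0, 0.001, -0.003]] [ 0.66  0.35 -0.75  1.68  0.25  1.22  0.01]
port {'centre': [322.7, 166.3], 'confidence': 0.96} [ 0.56256564 -0.04913118  0.11494243] -0.004361075513856561 -0.05106948750955953
port_leaf {'centre': [322.9, 171.2], 'confidence': 0.77} [ 0.5638067  -0.05525397  0.11537036] -0.004078947106155212 -0.05731041675134646
port_leaf {'centre': [327.5, 115.6], 'confidence': 0.6} [0.55845551 0.01347786 0.11469617] 0.0012318276854354844 0.011424552534881827
cam pos [ 0.55073563 -0.00441667  0.46939643]
```

View pics/wrist6.png

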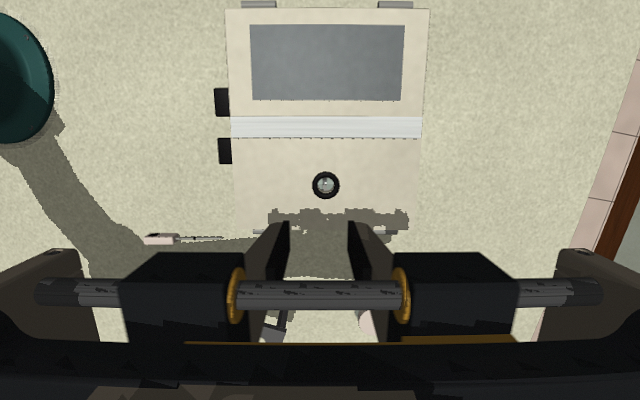

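View pics/scene6.png

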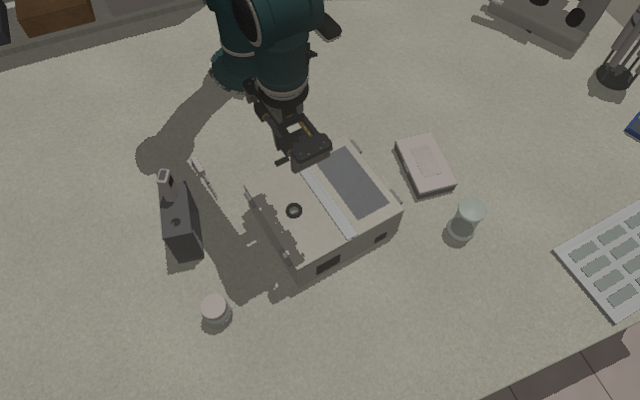

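Both leaves lie flat, with the strip over the plain leaf. In the wrist view the port ring is at (325,185), and in the scene view at (293,211). I'll measure it by intersecting rays with the rim plane.

```bash
cat >> h.py <<'E'
def ray(p,uv,z):
    """pixel ray ∩ plane z"""
    n=cv2.undistortPoints(np.array([[uv]],float),p['K'],np.array(p['dist']))[0,0]
    R=np.array(p['R']); c=-R.T@np.array(p['t']); d=R.T@np.array([n[0],n[1],1.]); return c+d*(z-c[2])/d[2]
def ring(p,u,v,r,thr=75):
    g=p['image'].max(2).astype(np.uint8)
    m=np.zeros_like(g); cv2.circle(m,(int(u),int(v)),r,255,-1)
    b=((g<thr)&(m>0)).astype(np.uint8)
    n,l,st,_=cv2.connectedComponentsWithStats(b); i=1+np.argmax(st[1:,4])
    cs,_=cv2.findContours((l==i).astype(np.uint8),cv2.RETR_CCOMP,cv2.CHAIN_APPROX_NONE)
    return [(cv2.fitEllipse(c),len(c)) for c in cs if len(c)>8]
E
python3 - <<'E'
from h import *
w=wcam()
s=ctrl.camera('scene'); t=ctrl.camera('top')
for p,u,v,r in ((w,325,185,22),(s,293,211,13)):
    for e,n in ring(p,u,v,r):
        X=ray(p,e[0],.122); print(np.round(e[0],1),np.round(e[1],1),n,X.round(4),((X[:2]-CI)@EX).round(4),((X[:2]-CI)@EY).round(4))
# silhouette of incubator from wrist: leaf outline
for p in (s,t):
    m=cloud(p,np.ones((400,640),bool)); d=m[:,:2]-CI; x=d@EX;y=d@EY
    k=(abs(x)<.1)&(abs(y)<.12)&(m[:,2]>.1)&(m[:,2]<.13)
    print(len(x[k]),np.polyfit(y[k&(y>.02)],m[k&(y>.02),2],1),np.polyfit(y[k&(y<-.02)],m[k&(y<-.02),2],1))
E
```

```text
[324.8 184.7] [26.  26.4] 75 [ 0.5695 -0.0715  0.122 ] -0.001 -0.0742
[325.  184.5] [16.9 17.6] 51 [ 0.5696 -0.0711  0.122 ] -0.0008 -0.0739
[293.6 210.1] [14.2 15.3] 43 [ 0.5712 -0.0723  0.122 ] 0.0005 -0.0753
[293.4 210. ] [ 7.9 10.8] 27 [ 0.5708 -0.0727  0.122 ] 0.0001 -0.0757
8262 [-0.00040529  0.11545458] [-0.000712    0.11519036]
5381 [0.00222283 0.11460881] [0.00525    0.11449094]
```

Call:
servo_tool(plan=[{"x": 0,"y": 0,"z": 0,"yaw": 8.28,"claw": 70},{"x": 0,"y": 0,"z": 0,"yaw": 8.28,"claw": 70},{"x": 0,"y": 0,"z": 0,"yaw": 8.28,"claw": 70},{"x": 0,"y": 0,"z": 0,"yaw": 8.28,"claw": 70},{"x": 0,"y": 0,"z": 0,"yaw": 0,"claw": 70},{"x": 0,"y": 0,"z": 0,"yaw": 0,"claw": 70}])

```text
time_s: 14.3
position: [0.5618, -0.071, 0.4904]
orientation: [0.148, 0.692, -0.148, 0.691]
ft_force: [-0.4, 0.2, -0.4]
finger_gap: 0.0695
```

```bash
python3 pos.py; python3 - <<'E'
from h import *
print(goto((.402,-.401),.30))
p=wcam(); save('wrist7',p)
for e,n in ring(p,*[int(q) for q in (lambda d:d['centre'])(ctrl.find_in(p,'port')[0])],40): X=ray(p,e[0],.122); print(np.round(e,1) if 0 else e,n,X.round(4))
E
```

```text
tip inc frame -0.0085 -0.0726 z 0.3004 head -24.13 t 14.3 F [-0.4  0.2 -0.4] gap 0.0695
[[-0.0, 0.409, 0.913], [0.0, 0.913, -0.409], [-1.0, -0.0, -0.0]] [ 0.58  0.32 -0.64  1.68  0.2   1.21 -0.53]
[   0.4 -366.5  -10.9]
((324.30096435546875, 180.61880493164062), (26.101747512817383, 26.777240753173828), 166.92098999023438) 77 [ 0.5699 -0.0717  0.122 ]
((324.2392578125, 180.4114227294922), (16.472980499267578, 17.959943771362305), 105.82013702392578) 51 [ 0.57   -0.0714  0.122 ]
```

View pics/wrist7.png

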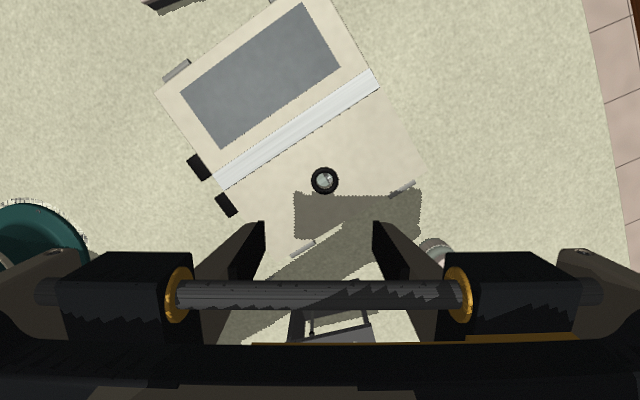

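Call:
servo_tool(plan=[{"x": 0,"y": -40,"z": -2,"yaw": 0,"claw": 70},{"x": 0,"y": -46,"z": -2,"yaw": 0,"claw": 70},{"x": 0,"y": -46,"z": -2,"yaw": 0,"claw": 70},{"x": 0,"y": -46,"z": -2,"yaw": 0,"claw": 70},{"x": 0,"y": -46,"z": -2,"yaw": 0,"claw": 70},{"x": 0,"y": -46,"z": -1,"yaw": 0,"claw": 70},{"x": 0,"y": -46,"z": 0,"yaw": 0,"claw": 70},{"x": 0,"y": -40,"z": 0,"yaw": 0,"claw": 70},{"x": 0,"y": 0,"z": 0,"yaw": 0,"claw": 70},{"x": 0,"y": 0,"z": 0,"yaw": 0,"claw": 70}])

```text
time_s: 15.65
position: [0.4058, -0.3904, 0.4904]
orientation: [0.149, 0.691, -0.148, 0.691]
ft_force: [0.1, 0.8, 0.4]
finger_gap: 0.0702
```

```bash
python3 pos.py; python3 - <<'E'
from h import *
p=wcam(); save('wrist8',p)
for d in ctrl.silhouettes(p,'thermo_handle')[:2]: 
    print(d['centre'],d['confidence'],d['pixels'].sum())
    c=cloud(p,d['pixels']); print(np.percentile(c[:,2],[5,50,95]))
    q=c[c[:,2]>.208]
    if len(q)>20: print(cv2.minAreaRect(q[:,:2].astype(np.float32)*1000))
c=cloud(p,np.ones((400,640),bool)); 
b=c[(abs(c[:,2]-.135)<.003)&(abs(c[:,0]-.48)<.1)&(c[:,1]<-.25)]; print('rack',cv2.minAreaRect(b[:,:2].astype(np.float32)*1000))
b=c[(abs(c[:,2]-.215)<.006)&(abs(c[:,0]-.447)<.05)&(abs(c[:,1]+.3)<.05)]; print('h',len(b),cv2.minAreaRect(b[:,:2].astype(np.float32)*1000))
E
```

```text
tip inc frame -0.2118 -0.3639 z 0.3004 head -24.2 t 15.65 F [0.1 0.8 0.4] gap 0.0702
[[0.0, 0.41, 0.912], [0.001, 0.912, -0.41], [-1.0, 0.001, -0.0]] [ 1.09  0.29 -0.47  1.69  0.14  1.19  0.16]
[317.7, 95.8] 0.74 1144
[0.17105622 0.21513159 0.21688382]
((446.1105651855469, -302.49285888671875), (22.44101333618164, 33.89488220214844), 63.08869171142578)
[220.2, 105.4] 0.66 501
[0.0111425  0.02267192 0.02495462]
rack ((478.92333984375, -306.94195556640625), (60.86365509033203, 130.6554412841797), 81.18508911132812)
h 1008 ((446.0733947753906, -302.4739685058594), (22.44101333618164, 33.97829818725586), 63.08869171142578)
```

View pics/wrist8.png

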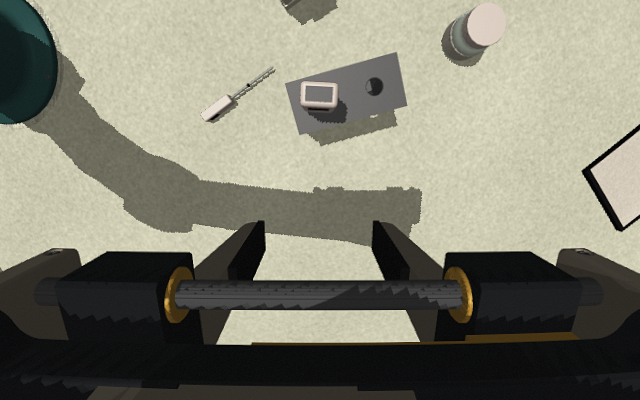

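The large thermometer's handle top is at (318,95): (0.446, -0.3025), height 0.215, heading about -26.5°. The rack's hole position agrees. The small look-alike lies on the bench at (240,95).

Call:
servo_tool(plan=[{"x": 0,"y": 0,"z": 0,"yaw": 2.4,"claw": 70},{"x": 0,"y": 0,"z": 0,"yaw": 0,"claw": 70}])

```text
time_s: 16.0
position: [0.4061, -0.39, 0.4907]
orientation: [0.162, 0.688, -0.162, 0.688]
ft_force: [0.4, 0.1, -0.2]
finger_gap: 0.0697
```

```bash
python3 pos.py; python3 - <<'E'
from h import *
print(goto((.446,-.3025),.175,.171))
E
```

```text
tip inc frame -0.2115 -0.3637 z 0.3007 head -26.52 t 16.0 F [ 0.4  0.1 -0.2] gap 0.0697
[[0.0, 0.447, 0.895], [-0.0, 0.895, -0.447], [-1.0, -0.0, 0.0]] [ 1.08  0.29 -0.46  1.7   0.14  1.19  0.12]
[144.7  96.1  -3.4]
```

Call:
servo_tool(plan=[{"x": 0,"y": 32,"z": -1,"yaw": 0,"claw": 70},{"x": 0,"y": 32,"z": -1,"yaw": 0,"claw": 70},{"x": 0,"y": 32,"z": -1.4,"yaw": 0,"claw": 70},{"x": 0,"y": 0,"z": 0,"yaw": 0,"claw": 70},{"x": 25,"y": 0,"z": 0,"yaw": 0,"claw": 70},{"x": 25,"y": 0,"z": 0,"yaw": 0,"claw": 70},{"x": 25,"y": 0,"z": 0,"yaw": 0,"claw": 70},{"x": 0,"y": 0,"z": 0,"yaw": 0,"claw": 70}])

```text
time_s: 17.0
position: [0.4446, -0.3043, 0.4139]
orientation: [0.164, 0.689, -0.163, 0.687]
ft_force: [1.0, 0.5, 0.3]
finger_gap: 0.0698
```

```bash
python3 pos.py; python3 - <<'E'
from h import *
print(goto((.446,-.3025),.175,.171))
p=wcam(); save('wrist9',p)
E
```

```text
tip inc frame -0.1608 -0.2846 z 0.2239 head -26.69 t 17.0 F [1.  0.5 0.3] gap 0.0698
[[-0.003, 0.449, 0.893], [0.002, 0.893, -0.449], [-1.0, 0.0, -0.004]] [ 0.95  0.32 -0.5   1.84  0.18  1.03 -0.09]
[67.9  2.2  1.3]
```

View pics/wrist9.png

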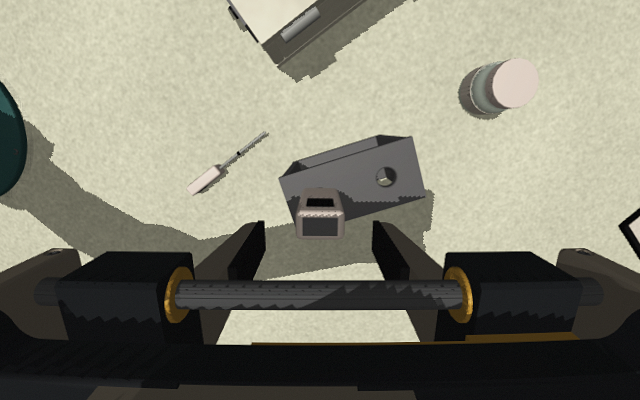

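The handle is centred between the fingers, so I'll descend and grasp.

Call:
servo_tool(plan=[{"x": 20,"y": 2,"z": 1,"yaw": 0,"claw": 70},{"x": 25,"y": 0,"z": 0,"yaw": 0,"claw": 70},{"x": 23,"y": 0,"z": 0,"yaw": 0,"claw": 70},{"x": 0,"y": 0,"z": 0,"yaw": 0,"claw": 70},{"x": 0,"y": 0,"z": 0,"yaw": 0,"claw": 45},{"x": 0,"y": 0,"z": 0,"yaw": 0,"claw": 36},{"x": 0,"y": 0,"z": 0,"yaw": 0,"claw": 10},{"x": 0,"y": 0,"z": 0,"yaw": 0,"claw": 0},{"x": 0,"y": 0,"z": 0,"yaw": 0,"claw": 0},{"x": 0,"y": 0,"z": 0,"yaw": 0,"claw": 0}])

```text
time_s: 18.3
position: [0.4473, -0.3025, 0.3479]
orientation: [0.163, 0.688, -0.163, 0.688]
ft_force: [-1.5, 1.3, 5.6]
finger_gap: 0.0337
```

```bash
python3 pos.py; python3 - <<'E'
from h import *
p=wcam(); save('wrist10',p)
E
```

```text
tip inc frame -0.1573 -0.2837 z 0.1579 head -26.68 t 18.3 F [-1.5  1.3  5.6] gap 0.0337
[[0.0, 0.449, 0.894], [-0.0, 0.894, -0.449], [-1.0, -0.0, 0.0]] [ 0.92  0.4  -0.48  1.9   0.24  0.89 -0.14]
```

View pics/wrist10.png

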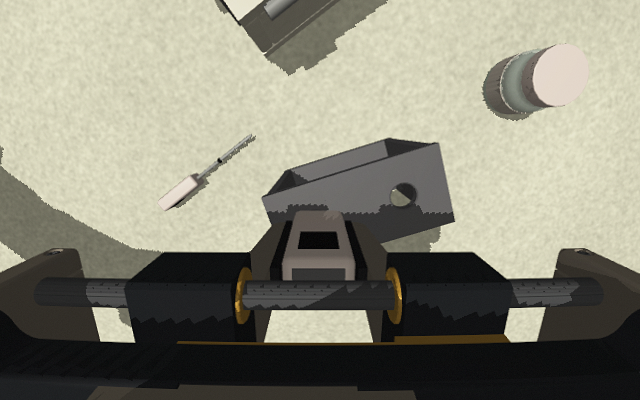

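Call:
servo_tool(plan=[{"x": -10,"y": 0,"z": 0,"yaw": 0,"claw": 0},{"x": -20,"y": 0,"z": 0,"yaw": 0,"claw": 0},{"x": -20,"y": 0,"z": 0,"yaw": 0,"claw": 0},{"x": -20,"y": 0,"z": 0,"yaw": 0,"claw": 0},{"x": -20,"y": 0,"z": 0,"yaw": 0,"claw": 0},{"x": -20,"y": 0,"z": 0,"yaw": 0,"claw": 0},{"x": -20,"y": 0,"z": 0,"yaw": 0,"claw": 0},{"x": -20,"y": 0,"z": 0,"yaw": 0,"claw": 0},{"x": -10,"y": 0,"z": 0,"yaw": 0,"claw": 0},{"x": 0,"y": 0,"z": 0,"yaw": 0,"claw": 0},{"x": 0,"y": 0,"z": 0,"yaw": 0,"claw": 0}])

```text
time_s: 19.73
position: [0.447, -0.3024, 0.5066]
orientation: [0.163, 0.688, -0.163, 0.688]
ft_force: [0.1, 0.1, -0.6]
finger_gap: 0.0344
```

```bash
python3 pos.py; python3 - <<'E'
from h import *
for n in ('scene','top'):
    p=ctrl.camera(n); save(n+'11',p)
    for k in ('thermo_handle','depth_ring','thermo_tip'):
        for d in ctrl.find_in(p,k)[:2]: print(n,k,d)
    im=p['image']; cv2.imwrite(f'pics/{n}11z.png',cv2.resize(im[100:300,100:300] if n=='scene' else im[180:330,360:510],None,fx=3,fy=3,interpolation=cv2.INTER_CUBIC))
p=wcam(); save('wrist11',p)
E
```

```text
tip inc frame -0.1578 -0.2833 z 0.3166 head -26.68 t 19.725 F [ 0.1  0.1 -0.6] gap 0.0344
[[-0.001, 0.449, 0.894], [0.001, 0.894, -0.449], [-1.0, 0.0, -0.001]] [ 0.97  0.24 -0.52  1.72  0.12  1.22 -0.04]
scene thermo_handle {'centre': [148.7, 142.4], 'confidence': 0.8}
scene thermo_handle {'centre': [200.2, 165.3], 'confidence': 0.69}
scene depth_ring {'centre': [150.2, 143.8], 'confidence': 0.55}
scene depth_ring {'centre': [193.4, 166.1], 'confidence': 0.46}
scene thermo_tip {'centre': [151.6, 142.0], 'confidence': 0.68}
scene thermo_tip {'centre': [197.8, 164.5], 'confidence': 0.55}
top thermo_handle {'centre': [398.7, 314.8], 'confidence': 0.57}
top depth_ring {'centre': [400.3, 312.3], 'confidence': 0.67}
top depth_ring {'centre': [449.0, 259.2], 'confidence': 0.57}
top thermo_tip {'centre': [397.8, 310.6], 'confidence': 0.68}
top thermo_tip {'centre': [448.5, 258.0], 'confidence': 0.59}
```

View pics/scene11z.png

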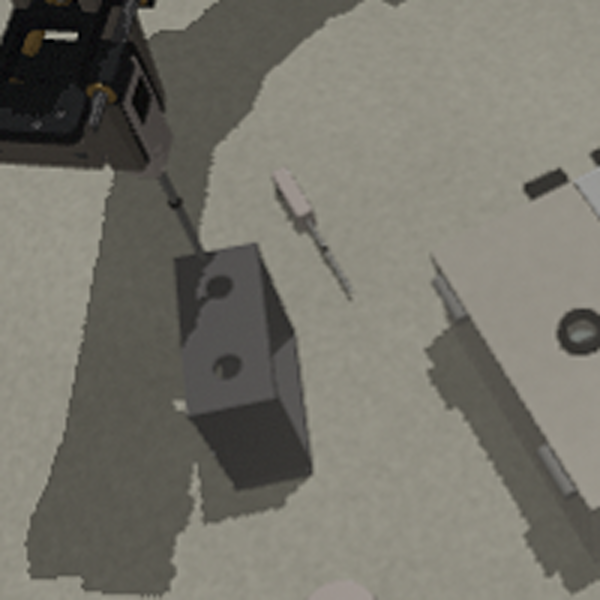

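View pics/wrist11.png

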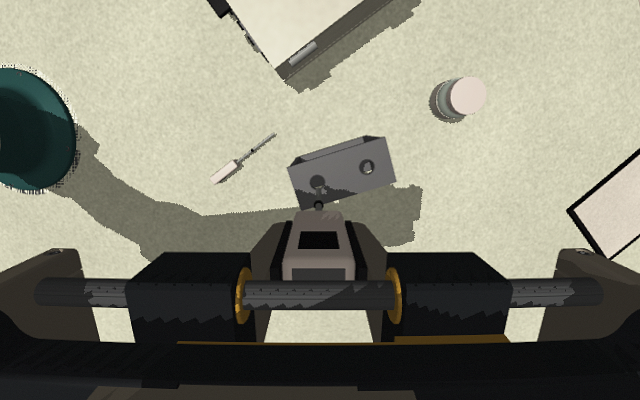

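```bash
python3 - <<'E'
import cv2
a=cv2.imread('pics/wrist11.png')[160:220,285:350]; b=cv2.imread('pics/scene11.png')[150:190,145:180]
cv2.imwrite('pics/w11c.png',cv2.resize(a,None,fx=9,fy=9,interpolation=cv2.INTER_CUBIC))
cv2.imwrite('pics/s11c.png',cv2.resize(b,None,fx=14,fy=14,interpolation=cv2.INTER_CUBIC))
E
```

```text
(no output)
```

View pics/w11c.png

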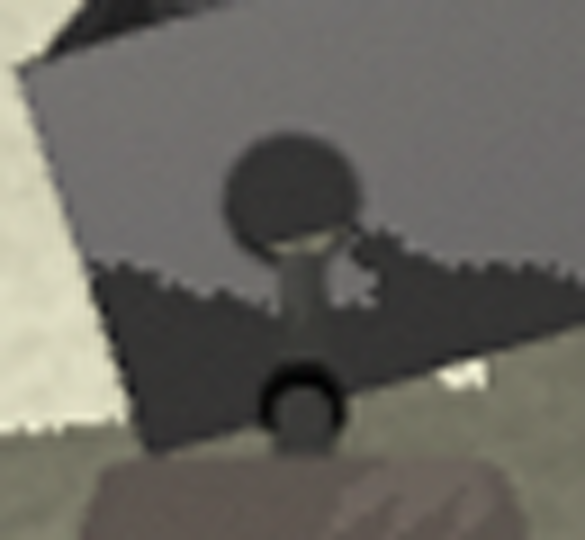

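View pics/s11c.png

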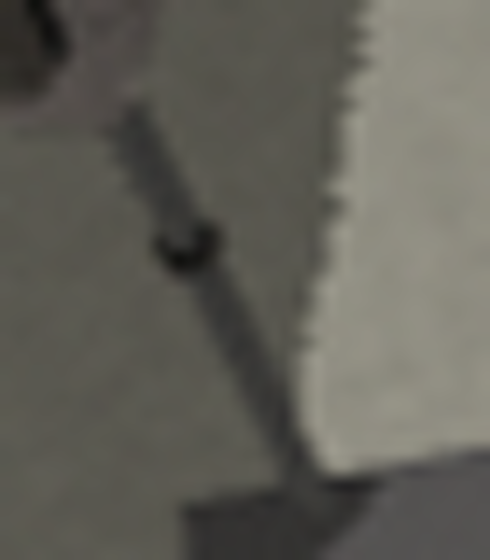

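```bash
python3 - <<'E'
from h import *
s,R,p=state(); P=wcam(); S=ctrl.camera('scene')
def proj(Q,X):
    rv=cv2.Rodrigues(np.array(Q['R']))[0]; return cv2.projectPoints(np.array([X],float),rv,np.array(Q['t'],float),Q['K'],np.array(Q['dist']))[0][0,0].round(2)
g=p+.171*R[:,0]-np.array([0,0,.0019])
for nm,dz in (('handle bottom',.04),('ring',.09),('tip',.16)):
    X=g-np.array([0,0,dz]); print(nm,X.round(4),'wrist',proj(P,X),'scene',proj(S,X))
print('ring wrist ray', ray(P,(318.2,204.1),g[2]-.09), 'scene', ray(S,(145+186/14-.46,150+240/14-.46),g[2]-.09))
E
```

```text
handle bottom [ 0.4472 -0.3025  0.2945] wrist [318.05 222.66] scene [150.23 152.45]
ring [ 0.4472 -0.3025  0.2445] wrist [318.13 204.61] scene [157.86 167.54]
tip [ 0.4472 -0.3025  0.1745] wrist [318.19 188.52] scene [167.43 186.45]
ring wrist ray [ 0.44746984 -0.30206246  0.24446023] scene [ 0.44519753 -0.30205634  0.24446023]
```

The ring and tip in the wrist view match the straight-along-tool prediction to about 0.5 px, so the grip is upright and centred. Now I'll carry it over the port at this height.

```bash
python3 - <<'E'
from h import *
s,R,p=state(); print(goto((.5698,-.0714),p[2]-.171,.171))
E
```

```text
[ -0.  261.5   5.8]
```

Call:
servo_tool(plan=[{"x": 0,"y": 15,"z": 0.5,"yaw": 0,"claw": 0},{"x": 0,"y": 25,"z": 0.5,"yaw": 0,"claw": 0},{"x": 0,"y": 28,"z": 0.6,"yaw": 0,"claw": 0},{"x": 0,"y": 28,"z": 0.6,"yaw": 0,"claw": 0},{"x": 0,"y": 28,"z": 0.6,"yaw": 0,"claw": 0},{"x": 0,"y": 28,"z": 0.6,"yaw": 0,"claw": 0},{"x": 0,"y": 28,"z": 0.6,"yaw": 0,"claw": 0},{"x": 0,"y": 28,"z": 0.6,"yaw": 0,"claw": 0},{"x": 0,"y": 25,"z": 0.6,"yaw": 0,"claw": 0},{"x": 0,"y": 18,"z": 0.6,"yaw": 0,"claw": 0},{"x": 0,"y": 10,"z": 0,"yaw": 0,"claw": 0},{"x": 0,"y": 0,"z": 0,"yaw": 0,"claw": 0},{"x": 0,"y": 0,"z": 0,"yaw": 0,"claw": 0},{"x": 0,"y": 0,"z": 0,"yaw": 0,"claw": 0}])

```text
time_s: 22.02
position: [0.5694, -0.0728, 0.5075]
orientation: [0.164, 0.688, -0.164, 0.688]
ft_force: [0.1, 0.4, -0.4]
finger_gap: 0.0338
```

```bash
python3 pos.py; python3 - <<'E'
from h import *
s,R,p=state(); print(goto((.5698,-.0714),p[2]-.171,.171))
P=wcam(); save('wrist12',P); S=ctrl.camera('scene'); save('scene12',S)
cv2.imwrite('pics/w12c.png',cv2.resize(P['image'][160:225,280:360],None,fx=9,fy=9,interpolation=cv2.INTER_CUBIC))
cv2.imwrite('pics/s12c.png',cv2.resize(S['image'][150:230,250:330],None,fx=7,fy=7,interpolation=cv2.INTER_CUBIC))
E
```

```text
tip inc frame -0.0013 -0.0756 z 0.3175 head -26.77 t 22.025 F [ 0.1  0.4 -0.4] gap 0.0338
[[-0.0, 0.45, 0.893], [-0.0, 0.893, -0.45], [-1.0, -0.001, 0.0]] [ 0.58  0.33 -0.64  1.64  0.2   1.25 -0.57]
[-0.   1.5 -0.3]
```

View pics/w12c.png

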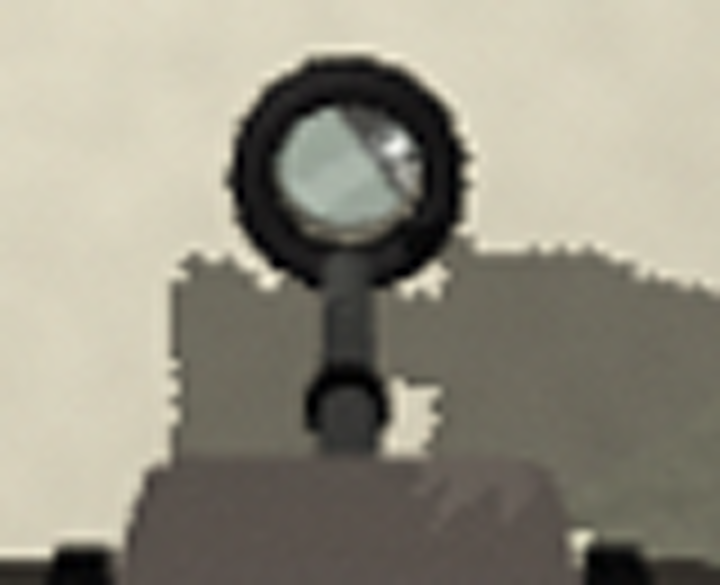

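View pics/s12c.png

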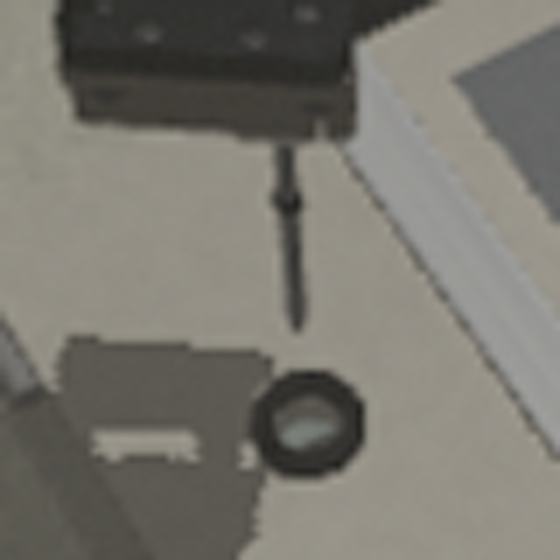

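```bash
cat >> h.py <<'E'
def proj(Q,X):
    rv=cv2.Rodrigues(np.array(Q['R']))[0]; return cv2.projectPoints(np.array([X],float),rv,np.array(Q['t'],float),Q['K'],np.array(Q['dist']))[0][0,0].round(2)
E
python3 - <<'E'
from h import *
s,R,p=state(); P=wcam(); S=ctrl.camera('scene'); print(p)
g=p+.171*R[:,0]-np.array([0,0,.0019])
for nm,dz in (('ring',.09),('tip',.16)):
    X=g-np.array([0,0,dz]); print(nm,X.round(4),'wrist',proj(P,X),'scene',proj(S,X))
print('obs ring', 280+346/9-.45,160+402/9-.45,'scene ring',250+288/7-.43,150+203/7-.43,'tip',250+297/7-.43,150+326/7-.43)
for nm,Q,u,v,r in (('w',P,318,178,16),('s',S,293,210,13)):
    print(nm,proj(Q,[.5698,-.0714,.122]),proj(Q,[g[0],g[1],.122]))
    for e,n in ring(Q,u,v,r,60): print(np.round(e[0],2),np.round(e[1],1),n,ray(Q,e[0],.122).round(4))
E
```

```text
[ 0.56941543 -0.07251833  0.50751416]
ring [ 0.5694 -0.0726  0.2446] wrist [318.1  204.58] scene [290.77 178.55]
tip [ 0.5694 -0.0726  0.1746] wrist [318.15 188.48] scene [292.24 197.03]
obs ring 317.99444444444447 204.21666666666667 scene ring 290.71285714285716 178.57 tip 291.99857142857144 196.14142857142855
w [318.04 179.35] [318.17 180.26]
[318.3  179.45] [23.  23.4] 125 [ 0.57   -0.0717  0.122 ]
s [293.81 209.44] [293.23 209.47]
[293.51 210.15] [14.  15.1] 42 [ 0.5712 -0.0726  0.122 ]
[293.43 210.04] [ 9.5 11.3] 29 [ 0.5709 -0.0727  0.122 ]
```

Call:
servo_tool(plan=[{"x": 15,"y": 1,"z": 0.2,"yaw": 0,"claw": 0},{"x": 15,"y": 0,"z": 0,"yaw": 0,"claw": 0},{"x": 10,"y": 0,"z": 0,"yaw": 0,"claw": 0},{"x": 0,"y": 0,"z": 0,"yaw": 0,"claw": 0},{"x": 0,"y": 0,"z": 0,"yaw": 0,"claw": 0},{"x": 0,"y": 0,"z": 0,"yaw": 0,"claw": 0}])

```text
time_s: 22.98
position: [0.5704, -0.071, 0.468]
orientation: [0.163, 0.688, -0.163, 0.688]
ft_force: [0.1, -0.1, -0.4]
finger_gap: 0.0338
```

```bash
python3 pos.py; python3 - <<'E'
from h import *
s,R,p=state(); print(p,'delta tool',goto((.570,-.0719),.1224+.09+.0019,.171), 'axis tilt',R[:,0])
P=wcam(); save('wrist13',P); S=ctrl.camera('scene'); save('scene13',S)
g=p+.171*R[:,0]-np.array([0,0,.0019])
for nm,Q in (('w',P),('s',S)):
    print(nm,'ring',proj(Q,g-[0,0,.09]),'tip',proj(Q,g-[0,0,.16]),'port',proj(Q,[.57,-.0719,.1224]))
    u,v=proj(Q,[.57,-.0719,.1224])
    for e,n in ring(Q,u,v,20,60): print(np.round(e[0],2),np.round(e[1],1),n,ray(Q,e[0],.1224).round(4))
    cv2.imwrite(f'pics/{nm}13c.png',cv2.resize(Q['image'][int(v)-40:int(v)+40,int(u)-40:int(u)+40],None,fx=7,fy=7,interpolation=cv2.INTER_CUBIC)); print(int(u)-40,int(v)-40)
a=cv2.imread('pics/w13c.png');b=cv2.imread('pics/s13c.png'); cv2.imwrite('pics/13.png',cv2.resize(np.hstack([a,b]),(800,400)))
E
```

```text
tip inc frame 0.0002 -0.0739 z 0.278 head -26.68 t 22.975 F [ 0.1 -0.1 -0.4] gap 0.0338
[[0.001, 0.449, 0.894], [-0.0, 0.894, -0.449], [-1.0, 0.0, 0.001]] [ 0.56  0.36 -0.63  1.69  0.23  1.17 -0.59]
[ 0.57036069 -0.07096697  0.46799895] delta tool [82.7 -1.1 -0.1] axis tilt [ 9.85225096e-04 -1.89897987e-04 -9.99999497e-01]
w ring [318.01 204.63] tip [318.03 188.55] port [317.97 187.2 ]
[317.88 188.22] [26.9 32.3] 92 [ 0.5693 -0.073   0.1224]
[317.8  186.59] [18.2 18.8] 54 [ 0.5701 -0.0712  0.1224]
277 147
s ring [292.56 189.46] tip [293.88 206.66] port [293.62 209.5 ]
[293.44 210.15] [12.9 14.2] 68 [ 0.5713 -0.0728  0.1224]
253 169
```

View pics/13.png

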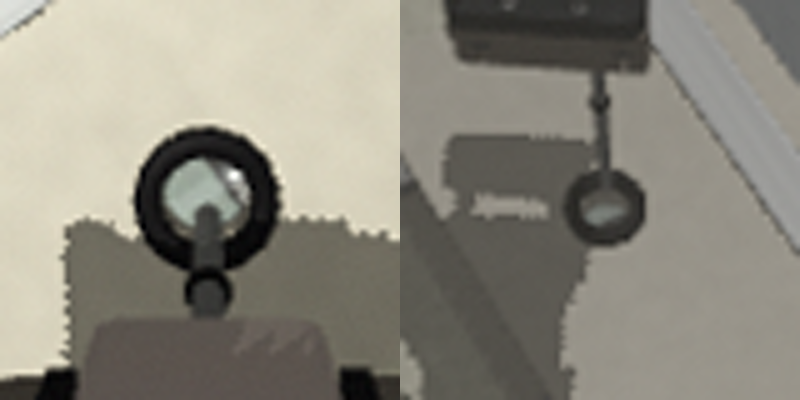

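The stem sits centrally above the bore in both views, so I'll lower in stages.

Call:
servo_tool(plan=[{"x": 8,"y": -0.6,"z": 0,"yaw": 0,"claw": 0},{"x": 8,"y": 0,"z": 0,"yaw": 0,"claw": 0},{"x": 8,"y": 0,"z": 0,"yaw": 0,"claw": 0},{"x": 8,"y": 0,"z": 0,"yaw": 0,"claw": 0},{"x": 8,"y": 0,"z": 0,"yaw": 0,"claw": 0},{"x": 0,"y": 0,"z": 0,"yaw": 0,"claw": 0},{"x": 0,"y": 0,"z": 0,"yaw": 0,"claw": 0},{"x": 0,"y": 0,"z": 0,"yaw": 0,"claw": 0}])

```text
time_s: 24.08
position: [0.57, -0.0716, 0.4278]
orientation: [0.163, 0.688, -0.163, 0.688]
ft_force: [-0.1, 0.4, -0.7]
finger_gap: 0.0338
```

```bash
cat > chk.py <<'E'
import sys; n=sys.argv[1]
from h import *
import subprocess
A=[]
for i in range(5):
    s,R,p=state(); P=wcam(); A.append(p+.171*R[:,0])
print(np.array(A).round(4)); m=np.mean(A,0)
s,R,p=state(); S=ctrl.camera('scene')
d=np.array([.570,-.0715,.1224+.0919])-m; print('delta tool mm',(R.T@d*1000).round(1),'F',s['ft_force'].round(1),'gap',s['finger_gap'],'t',s['time_s'])
g=p+.171*R[:,0]-np.array([0,0,.0019])
im=[]
for nm,Q in (('w',P),('s',S)):
    u,v=proj(Q,[.57,-.0715,.1224]); print(nm,'ring',proj(Q,g-[0,0,.09]),'port',u,v)
    h=22; im.append(cv2.resize(Q['image'][int(v)-h:int(v)+h,int(u)-h:int(u)+h],(400,400),interpolation=cv2.INTER_CUBIC)); print('crop origin',int(u)-h,int(v)-h,'scale',400/2/h)
cv2.imwrite(f'pics/{n}.png',np.hstack(im))
E
python3 chk.py 14
```

```text
[[ 0.5701 -0.0716  0.2568]
 [ 0.5701 -0.0716  0.2568]
 [ 0.5701 -0.0716  0.2567]
 [ 0.57   -0.0716  0.2567]
 [ 0.57   -0.0716  0.2567]]
delta tool mm [42.5  0.  -0.1] F [ 0.2  0.3 -1.1] gap 0.03372392115784598 t 24.325
w ring [318.05 204.61] port 318.04 193.9
crop origin 296 171 scale 9.090909090909092
s ring [292.97 199.53] port 293.79 209.44
crop origin 271 187 scale 9.090909090909092
```

View pics/14.png

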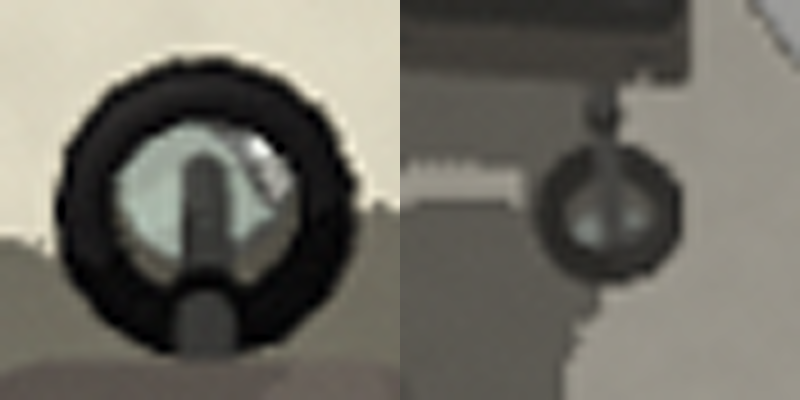

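Call:
servo_tool(plan=[{"x": 8,"y": 0,"z": 0,"yaw": 0,"claw": 0},{"x": 8,"y": 0,"z": 0,"yaw": 0,"claw": 0},{"x": 8,"y": 0,"z": 0,"yaw": 0,"claw": 0},{"x": 8,"y": 0,"z": 0,"yaw": 0,"claw": 0},{"x": 7,"y": 0,"z": 0,"yaw": 0,"claw": 0},{"x": 3,"y": 0,"z": 0,"yaw": 0,"claw": 0},{"x": 0,"y": 0,"z": 0,"yaw": 0,"claw": 0},{"x": 0,"y": 0,"z": 0,"yaw": 0,"claw": 0},{"x": 0,"y": 0,"z": 0,"yaw": 0,"claw": 0},{"x": 0,"y": 0,"z": 0,"yaw": 0,"claw": 0}])

```text
time_s: 25.62
position: [0.57, -0.0716, 0.3857]
orientation: [0.163, 0.688, -0.163, 0.688]
ft_force: [-0.4, 0.2, -0.5]
finger_gap: 0.0335
```

```bash
python3 chk.py 15
```

```text
[[ 0.57   -0.0716  0.2147]
 [ 0.57   -0.0716  0.2146]
 [ 0.57   -0.0717  0.2146]
 [ 0.57   -0.0716  0.2145]
 [ 0.57   -0.0716  0.2145]]
delta tool mm [ 0.3  0.1 -0. ] F [ 1.   0.5 -1.7] gap 0.03382448035628317 t 25.875
w ring [318.09 204.64] port 318.08 204.42
crop origin 296 182 scale 9.090909090909092
s ring [293.72 209.39] port 293.79 209.44
crop origin 271 187 scale 9.090909090909092
```

View pics/15.png

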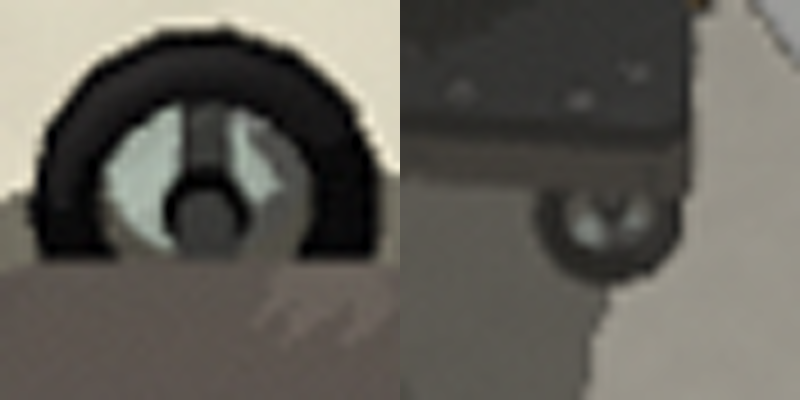

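```bash
python3 - <<'E'
from h import *
t=ctrl.camera('top'); save('topend',t)
for k in ('slide_box','staining_jar','specimen_pot'):
    for d in ctrl.find_in(t,k)[:1]: print(k,np.round(d['centre']),world(t,d['centre']).round(3))
s,R,p=state(); print(s['finger_gap'],abs(s['joint_vel']).max())
print(ctrl.finish_job())
E
```

```text
slide_box [200. 235.] [0.519 0.29  0.036]
staining_jar [195. 161.] [0.704 0.287 0.105]
specimen_pot [419. 166.] [ 0.685 -0.285  0.075]
0.033998335480961955 0.0021785865245772347
the job is handed in; nothing more can be done
None
```

The job is handed in at about 26 s of the 72 s allowed, with the thermometer still held in the port. No verdict was reported.

**Lid:** I closed the plain leaf first, then the port leaf. Each stopped solid at a top height of about 114 mm, and the camera depth showed both lying flat within about 0.005 rad.

**Thermometer:** I took the large thermometer from the rack and lowered it down the bore without any contact showing in the force readings. By the arm's pose, the grasp axis is within about 0.2 mm of my port estimate and the depth ring is about 0.3 mm from rim level. The arm is still, and the fingers are stopped on the handle at 34 mm.

**Disagreements and open points:**
- **Port centre:** the wrist and scene cameras differ by about 1.5 mm on it. The last wrist picture suggests an offset of about 1 mm, inside the 4 mm limit, so I left it.
- **Bystanders:** the detected centres of the slide box, staining jar and specimen pot match the start to within 15 mm. The staining jar's moved 14 mm, but these are centres of the visible part and my path never came near it.
- **Look-alike:** the small thermometer lies on the bench. It looked upright in the first picture. I never went near it, and it was already down before I touched anything.

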